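# Press the proud hand tool home in its stand

## Robot

A 7-joint arm with a two-finger parallel gripper is mounted at the origin on the work surface. World frame = base frame: x ahead of the robot, y to its left, z up, the work surface at z = 0. Lengths are in mm, angles in rad, forces in N, time in s.
With the tool pointing down it reaches from about 350 to 900 mm from the base axis. Payload 7.2 kg.
Tool frame: the origin (TCP) lies at the very end of the fingers, on their centre line; the grasp point (between the pads) lies behind it (ctrl.grip_depth is the z of the grasp point in the tool frame, in mm); z points along the fingers, y is the line along which they close (so a half turn about z gives the same grasp; the last joint's range is limited). The gripper opens to 85 mm and grips with 20 to 120 N. Pads are 22 mm wide; open, the fingers measure 114 mm over their backs; the gripper's body (76 mm by 85 mm) begins 54 mm behind the grasp point. The pads swing forward as they close: fully open they stand 13 mm farther back than shut.
Start: joints at [-1.319, 0.411, -0.013, 1.596, 0.006, 1.134, -0.082], TCP at [196.495, 593.311, 231.297] pointing down, gripper open.
Joint ranges: [-2.95, 2.95], [-0.29, 1.99], [-1.47, 1.44], [0.14, 2.54], [-1.03, 4.17], [0.13, 1.85], [-2.86, 2.86]. Speed limits (rad/s): [2.39, 2.39, 3.01, 3.01, 3.14, 3.14, 3.14].

## Interface

Orientations are given as a unit quaternion [x, y, z, w].
In Python, from workcell import ctrl gives the robot as it stands.
- The arm moves only by the tool send_rows, never from a script. Its argument "commands" is a list of rows, each an object with "delta_pos": the shift along the tool's x, y, z in mm, a list of three; "turn": the turn, a rotation vector about the tool's x, y, z in rad, a list of three; "claw": the opening in per cent of the stroke, from 0 (shut) to 100 (fully open). A call has 1 to 5 rows; each row shifts and turns the commanded pose from where the row before left it, along the tool's axes as they then stand; what a row does not reach is not made up. A row lasts 1/12 s, in which the tool goes at most 41.7 mm and 7.16 degrees, less where a joint would pass 70% of its speed; a pose out of reach is approached as far as the arm can. A call with a gripper value outside its range is refused whole. The fingers move at their own pace and stop on an object; "force" is the grip in N (left out, the last holds). Time passes only in rows, so rows that do not move let the fingers close. It gives the time, the measured TCP pose, the force, the opening and the grip force at its end, in the units of the state.
- ctrl.state(): the state, without advancing time (a new reading comes with each control period).
- ctrl.get_image(name): name is "scene" or "top"; returns (picture, depth): 400x640x3 uint8, red, green, blue; 400x640 float32, mm along the optical axis (not along the pixel's ray), 0 where there is no reading.
- ctrl.camera_params(name): a dict with "fx", "fy", "cx", "cy" (pixels), "dist" ([k1, k2, p1, p2, k3] as OpenCV has them; the pictures are not rectified), "xyz" and "rotation" of the camera in the world. Camera axes: x right, y up, looking along -z (the intrinsics and any distortion apply to the point x, -y, -z); pixel columns grow to the right and rows downward; lengths in mm; the calibration is good to about 2 mm. A picture is of the moment at which its call begins. camera_params takes no time and is no camera call.
- ctrl.close_job(): hands the job in; it is judged then, once.
The state is a dict: "t": time; "qpos": joint angles; "joint_velocities": joint speeds; "effort": joint torques, N m; "eef_pos": TCP position; "orientation": TCP orientation; "wrist_force": force on the tool from outside, world axes, zero at the start; "torque": the same for the moment, N m; "width": opening from 0.0 (shut) to 1.0 (fully open); "gripper_force": force on a finger pad.
Only numpy, scipy, OpenCV 4.12 (cv2) and the standard library are available. Lean on these libraries where they do the work, as an engineer would, in place of code of your own. Each camera call takes 0.05 s, during which the arm holds its last target. There are 200 camera calls.

## Task

The hand tool with the mushroom-shaped knob is sticking up out of the wooden stand, with bare steel showing under its handle. With closed fingertips press gently on the top of the knob until the tool is fully home in the stand, then withdraw; do not grip it or pull it up, and leave the other tools and the tin untouched.

Things in the scene. Friction and masses are not known exactly. Their poses are not given: they have to be found in the camera images.
- stand: Wooden tool stand, fixed: chipboard base 130 x 320 x 18 mm with a solid block 76 x 250 mm, its flat top 70 mm above the bench. Four holes in a row along its y axis, at y = -90, -30, +30, +90 mm, x = 0, each with one hand tool upright, handle up, in any order. Origin: centre of the underside, on the bench; z up. Place and yaw vary.
- stand_top (a point): Centre of the flat top of the stand's block, 70 mm above the bench; axes as the stand's.
- awl: Hand tool with a mushroom-shaped wooden knob 44 mm wide on a brass ferrule. Origin: centre of the ferrule's lower end, z up. Home, this end rests on the block (origin 70, crown 135 mm above the bench); at the start it is 14 to 24 mm proud, an 8 mm steel shaft showing below. It only slides straight up and down, against about 5 N of friction, stays where left and stops dead when home. About 90 g.
- awl_top (a point): Where to press: centre of the knob's crown, a flat of 22 mm diameter 65 mm above the origin of awl. The knob is widest 13 mm below it and narrows to a 22 mm neck.
- tin: Round closed metal tin, 64 mm diameter, 60 mm high, standing loose on the bench on the far side of the stand. Origin: centre of its underside. To be left alone.
- reamer: Hand tool with a straight cylindrical wooden handle, 26 mm diameter; fully home in its hole, its top 75 mm above the block's top. Origin: centre of the lower end of its ferrule, resting on the block. To be left alone.
- file: Hand tool with a long, slim, tapered wooden handle, 26 mm at its thickest, narrowing to a small rounded end; fully home in its hole, its top 85 mm above the block's top. Origin: centre of the lower end of its ferrule, resting on the block. To be left alone.
- gimlet: Hand tool with a T-shaped crossbar wooden handle, bar 60 mm long along the stand's x axis, 18 mm thick; fully home in its hole, its top 50 mm above the block's top. Origin: centre of the lower end of its ferrule, resting on the block. To be left alone.

How it is judged (in metres and radians):
On the way, in this order (a step that is already met when the one before it is completed fails the run):
1. the fingertips touch the mushroom knob while the tool is still proud (contact force between the fingers and awl above 0.5 N and z of awl in the frame of stand_top above 0.004 m), for 0.05 s.
2. the tool is home in the stand (z of awl in the frame of stand_top below 0.002 m), for 0.1 s.
At the end, for the whole second after the job is handed in: The mushroom-knobbed tool is at rest with its handle within 2 mm of the block's top; the other three tools are home within 3 mm; the tin stands upright within 5 mm of where it was (z of awl in the frame of stand_top below 0.002 m and linear speed of awl below 0.01 m/s and z of each of reamer, file, gimlet in the frame of stand_top below 0.003 m and distance of tin from where it was at the start of the episode below 0.005 m and angle between tin's own z axis and vertical below 0.1 rad); the robot touches nothing.
It fails at once if the mushroom-knobbed tool is pulled further out of its hole (more than 27 mm proud) (z of awl in the frame of stand_top above 0.027 m).
It fails at once if the fingers reach down round the knob and grip it instead of pressing on its top (contact force between the fingers and awl above 0.5 N and z of the grasp point in the frame of awl_top below 0.003 m).
It fails at once if the tool is pressed too hard (over 40 N) (contact force between anything else and awl above 40 N).
It fails at once if another hand tool is touched (over 1 N) or lifted (over 3 mm) (contact force between any of the fingers, the arm and reamer above 1 N or contact force between any of the fingers, the arm and file above 1 N or contact force between any of the fingers, the arm and gimlet above 1 N or z of any of reamer, file, gimlet in the frame of stand_top above 0.003 m).
It fails at once if the tin is touched or moved by more than 5 mm (distance of tin from where it was at the start of the episode above 0.005 m or contact force between any of the fingers, the arm and tin above 1 N).
It also fails if it takes over 32 s, if anything falls off the work surface, if the arm or the gripper's body presses on something with over 40 N, if the wrist force passes 120 N, or if a joint passes its speed limit or range.

## Working session

There is one attempt and no reset: what is moved stays moved. The work goes in short steps, Python scripts to look and compute and a tool call to move; the robot and the scene stay as the last step left them, time stands still between calls to the robot, and variables do not carry over. Pictures are saved under pics/ and viewed, at most 10 in all, crops included, and the job is handed in when it is done.

Besides the shell and the picture viewer there is one more tool, called after "Emit:" in YAML: its name, and indented under it one key for each argument. send_rows: Moves the arm, as the interface text tells. Its arguments: {"type":"object","properties":{"commands":{"type":"array"},"force":{"type":"number"}},"required":["commands"]}

```bash
mkdir -p pics; cat > h.py <<'E'
import numpy as np,cv2
from workcell import ctrl
def pts(name,depth):
    p=ctrl.camera_params(name);K=np.array([[p['fx'],0,p['cx']],[0,p['fy'],p['cy']],[0,0,1]])
    h,w=depth.shape;uv=np.stack(np.meshgrid(np.arange(w),np.arange(h)),-1).reshape(-1,1,2).astype(float)
    n=cv2.undistortPoints(uv,K,np.array(p['dist'])).reshape(h,w,2)
    R=np.array(p['rotation'])
    if R.shape!=(3,3):
        from scipy.spatial.transform import Rotation; R=Rotation.from_quat(R).as_matrix()
    c=np.stack([n[...,0]*depth,-n[...,1]*depth,-depth],-1)
    return c@R.T+np.array(p['xyz'])
E
python3 - <<'E'
from h import *
for n in('scene','top'):
    im,d=ctrl.get_image(n);cv2.imwrite(f'pics/{n}0.png',im[...,::-1]);np.save(n+'0.npy',d)
    p=ctrl.camera_params(n);print(p)
    P=pts(n,d);m=(d>0)&(P[...,2]>60)&(P[...,2]<170)&(np.abs(P[...,0])<1000)
    print(m.sum(),np.median(P[m],0))
s=ctrl.state();print({k:s[k] for k in('t','eef_pos','orientation','wrist_force','width')},ctrl.grip_depth)
E
```

```text
{'fx': 470.1786532194831, 'fy': 470.1786532194831, 'cx': 318.81766540976463, 'cy': 208.17887708729282, 'dist': array([-0.0856209,  0.       ,  0.       ,  0.       ,  0.       ]), 'xyz': array([1378.84695923, -122.61613972,  590.05497001]), 'rotation': array([0.38016017, 0.30825867, 0.5621807 , 0.66663911])}
26241 [325.87218206  34.22246877 107.12913458]
{'fx': 396.3574422678561, 'fy': 396.3574422678561, 'cx': 319.2583310419621, 'cy': 200.5935778116457, 'dist': array([-0.06193625,  0.        ,  0.        ,  0.        ,  0.        ]), 'xyz': array([591.79894746,  12.17425384, 781.49695267]), 'rotation': array([ 0.04358859, -0.02607792, -0.70319499,  0.70918036])}
10912 [642.42104127 -61.21849322  72.61609687]
{'t': 0.1, 'eef_pos': array([196.38138762, 592.86756418, 230.50888093]), 'orientation': array([ 1.59219491e-01,  9.87242921e-01, -7.51003444e-04, -6.37120460e-05]), 'wrist_force': array([-0.07759185, -0.33446797, -0.59061302]), 'width': 1.0018136606610402} -18.700000000000003
```

View pics/scene0.png

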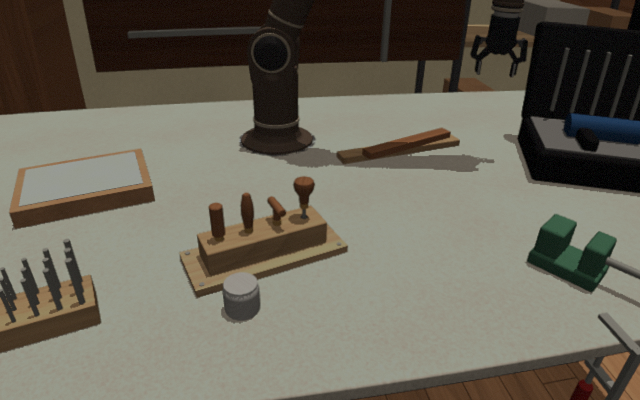

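View pics/top0.png

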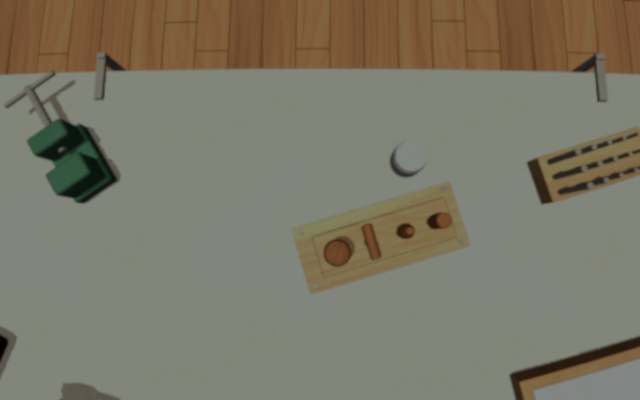

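The scene view shows the awl proud at about (303,186), with the gimlet next to it at (277,208). In the top view the knob is at (337,252), the gimlet at (372,241), the file at (406,231), the reamer at (441,219) and the tin at (409,158).

```bash
python3 - <<'E'
from h import *
def blob(n,u,v,r):
    im=cv2.imread(f'pics/{n}0.png');d=np.load(n+'0.npy');P=pts(n,d)
    hsv=cv2.cvtColor(im,cv2.COLOR_BGR2HSV)
    print(n,'hsv',hsv[v,u],'P',P[v,u].round(1))
    win=np.zeros(d.shape,bool);win[v-r:v+r+1,u-r:u+r+1]=1
    return P,win,hsv
P,w,h=blob('top',337,252,20)
m=w&(P[...,2]>115);Q=P[m];vs,us=np.nonzero(m)
print('knob px',us.mean(),vs.mean(),m.sum(),'xyz mean',Q.mean(0).round(1),'zpct',np.percentile(Q[:,2],[5,50,80,95]).round(1),'mid-range',((Q.max(0)+Q.min(0))/2).round(1),np.ptp(Q,axis=0).round(1))
t=Q[Q[:,2]>np.percentile(Q[:,2],95)-4];print('crown',t.mean(0).round(1),np.ptp(t,axis=0).round(1))
P,w,h=blob('scene',303,185,13)
m=w&(P[...,2]>118);Q=P[m];Q=Q[np.abs(Q[:,0]-np.median(Q[:,0]))<40]
print('scene knob',Q.mean(0).round(1),np.percentile(Q[:,2],[50,90,97,100]).round(1),np.ptp(Q,axis=0).round(1))
t=Q[Q[:,2]>np.percentile(Q[:,2],97)-4];print('crown',t.mean(0).round(1),len(t),np.ptp(t,axis=0).round(1))
for u,v in((372,241),(406,231),(441,219),(409,158)):
    P,w,_=blob('top',u,v,10)
    m=w&(P[...,2]>(50 if v<170 else 90));print(P[m].mean(0).round(1),P[m].max(0).round(1))
P,_,_=blob('top',355,250,3)
m=(abs(P[...,2]-70)<5)&(abs(P[...,0]-600)<250)&(abs(P[...,1]+50)<200)
c=P[m][:,:2].astype(np.float32);print('blocktop',cv2.minAreaRect(c),np.median(P[m][:,2]))
E
```

```text
top hsv [ 13 162 107] P [ 5.730e+02 -5.000e-01  1.586e+02]
knob px 337.0050505050505 252.30976430976432 594 xyz mean [572.6  -0.6 159.6] zpct [148.5 157.5 159.3 160.5] mid-range [571.8  -0.8 463. ] [ 42.8  41.4 637. ]
crown [ 5.725e+02 -3.000e-01  1.636e+02] [ 37.5  37.6 625. ]
scene hsv [ 12 153  85] P [592.5  -4.2 156.7]
scene knob [583.2  -2.2 147.6] [150.4 159.  159.9 161.6] [37.6 41.9 43.4]
crown [576.9  -1.6 158.2] 120 [33.1 34.4  5.7]
top hsv [ 13 162 112] P [590.5 -59.1 120.9]
[590.4 -57.3 118.6] [607.1 -44.8 123.9]
top hsv [ 12 164  87] P [ 606.6 -108.9  155.7]
[ 606.9 -110.6  143.2] [ 618.9 -103.   157.5]
top hsv [ 13 160 115] P [ 626.5 -167.5  144.6]
[ 624.1 -167.5  142.3] [637.9  12.2 781.5]
top hsv [ 60   8 134] P [ 743.  -134.3   61.5]
[ 743.2 -134.4   60.8] [ 762.5 -115.5   64.3]
top hsv [ 19 113 122] P [574.2 -34.3  70.8]
blocktop ((598.5556640625, -86.45797729492188), (76.81685638427734, 249.2726593017578), 17.178678512573242) 70.84093949086724
```

Crown is at about (572, -1, 157), so the tool is about 22 mm proud. This agrees with the y=+90 hole predicted from the block fit, (572, -0.5). Now moving above it with the fingers shut.

Emit:
send_rows:
  commands:
    - {"delta_pos": [-27.2, -22.3, 0], "turn": [0, 0, 0], "claw": 0}
    - {"delta_pos": [-27.2, -22.3, 0], "turn": [0, 0, 0], "claw": 0}
    - {"delta_pos": [-27.2, -22.3, 0], "turn": [0, 0, 0], "claw": 0}
    - {"delta_pos": [-27.2, -22.3, 0], "turn": [0, 0, 0], "claw": 0}
    - {"delta_pos": [-27.2, -22.3, 0], "turn": [0, 0, 0], "claw": 0}
  force: 20

```text
t: 0.52
eef_pos: [291.0, 443.0, 230.9]
orientation: [0.159, 0.987, -0.0, -0.0]
wrist_force: [0.4, 1.0, 0.4]
width: 0.303
gripper_force: 0.0
```

Emit:
send_rows:
  commands:
    - {"delta_pos": [-27.2, -22.3, 0], "turn": [0, 0, 0], "claw": 0}
    - {"delta_pos": [-27.2, -22.3, 0], "turn": [0, 0, 0], "claw": 0}
    - {"delta_pos": [-27.2, -22.3, 0], "turn": [0, 0, 0], "claw": 0}
    - {"delta_pos": [-27.2, -22.3, 0], "turn": [0, 0, 0], "claw": 0}
    - {"delta_pos": [-27.2, -22.3, 0], "turn": [0, 0, 0], "claw": 0}

```text
t: 0.93
eef_pos: [385.1, 294.3, 231.1]
orientation: [0.159, 0.987, -0.0, -0.0]
wrist_force: [0.7, 0.6, 0.4]
width: 0.0
gripper_force: 0.0
```

Emit:
send_rows:
  commands:
    - {"delta_pos": [-27.2, -22.3, 0], "turn": [0, 0, 0], "claw": 0}
    - {"delta_pos": [-27.2, -22.3, 0], "turn": [0, 0, 0], "claw": 0}
    - {"delta_pos": [-27.2, -22.3, 0], "turn": [0, 0, 0], "claw": 0}
    - {"delta_pos": [-27.2, -22.3, 0], "turn": [0, 0, 0], "claw": 0}
    - {"delta_pos": [-27.2, -22.3, 0], "turn": [0, 0, 0], "claw": 0}

```text
t: 1.35
eef_pos: [479.0, 145.8, 231.2]
orientation: [0.159, 0.987, -0.0, -0.0]
wrist_force: [-0.5, 0.2, -0.3]
width: 0.002
gripper_force: 0.0
```

Emit:
send_rows:
  commands:
    - {"delta_pos": [-30, -25, 0], "turn": [0, 0, 0], "claw": 0}
    - {"delta_pos": [-30, -25, 0], "turn": [0, 0, 0], "claw": 0}
    - {"delta_pos": [-30, -25, 10], "turn": [0, 0, 0], "claw": 0}
    - {"delta_pos": [-29, -24, 15], "turn": [0, 0, 0], "claw": 0}
    - {"delta_pos": [-15, -11, 15], "turn": [0, 0, 0], "claw": 0}

```text
t: 1.77
eef_pos: [573.0, -4.3, 191.1]
orientation: [0.161, 0.987, -0.001, 0.001]
wrist_force: [-0.3, -1.1, 0.5]
width: 0.0
gripper_force: 0.0
```

```bash
python3 - <<'E'
from h import *
for n in('scene','top'):
    im,d=ctrl.get_image(n);np.save(n+'1.npy',d)
    P=pts(n,d)
    if n=='scene':
        cv2.imwrite('pics/scene1.png',cv2.resize(im[120:260,220:380,::-1],None,fx=4,fy=4))
    m=(d>0)&(abs(P[...,0]-575)<30)&(abs(P[...,1])<30)
    for lo,hi in((135,162),(180,205)):
        Q=P[m&(P[...,2]>lo)&(P[...,2]<hi)]
        if len(Q):print(n,lo,len(Q),Q.mean(0).round(1),Q.min(0).round(1),Q.max(0).round(1))
s=ctrl.state();print(s['t'],s['eef_pos'],s['wrist_force'],s['orientation'])
E
```

```text
scene 135 323 [583.3  -2.1 151.1] [558.1 -21.6 135.2] [596.3  20.2 161.6]
scene 180 59 [581.9  -6.8 200.1] [569.9 -19.  192.2] [587.3   7.2 204.9]
1.8667 [571.03404515  -3.51145853 188.59324732] [ 0.0663006  -0.23617318  0.20613796] [ 0.16208106  0.98677491 -0.00162058 -0.00154255]
```

View pics/scene1.png

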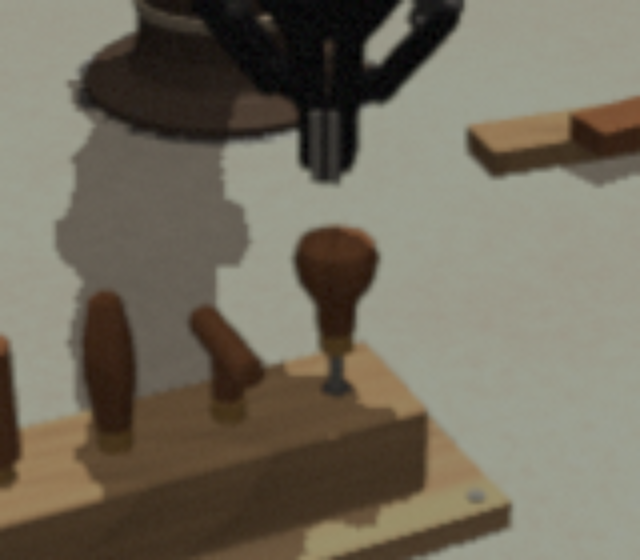

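The closed fingertips (crop pixel 327,180) sit over the knob (336,235), about 3 mm to its -y side. I'll correct that and go down slowly.

Emit:
send_rows:
  commands:
    - {"delta_pos": [0, 3, 5], "turn": [0, 0, 0], "claw": 0}
    - {"delta_pos": [0, 0, 7], "turn": [0, 0, 0], "claw": 0}
    - {"delta_pos": [0, 0, 7], "turn": [0, 0, 0], "claw": 0}
    - {"delta_pos": [0, 0, 4], "turn": [0, 0, 0], "claw": 0}
    - {"delta_pos": [0, 0, 2], "turn": [0, 0, 0], "claw": 0}

```text
t: 2.28
eef_pos: [571.6, 4.9, 165.6]
orientation: [0.158, 0.987, 0.0, -0.0]
wrist_force: [-0.4, -0.5, -0.1]
width: -0.003
gripper_force: 0.0
```

Emit:
send_rows:
  commands:
    - {"delta_pos": [0, 0, 2], "turn": [0, 0, 0], "claw": 0}
    - {"delta_pos": [0, 0, 2], "turn": [0, 0, 0], "claw": 0}
    - {"delta_pos": [0, 0, 2], "turn": [0, 0, 0], "claw": 0}
    - {"delta_pos": [0, 0, 2], "turn": [0, 0, 0], "claw": 0}

```text
t: 2.62
eef_pos: [572.4, 3.9, 158.4]
orientation: [0.159, 0.987, 0.0, 0.0]
wrist_force: [-1.0, 0.8, 3.5]
width: 0.001
gripper_force: 2.1
```

Contact came at z 158 as expected, but the tip sits 4 mm too far in +y. I'll lift, recentre and press.

Emit:
send_rows:
  commands:
    - {"delta_pos": [0, 0, -4], "turn": [0, 0, 0], "claw": 0}
    - {"delta_pos": [0, -4, 0], "turn": [0, 0, 0], "claw": 0}
    - {"delta_pos": [0, 0, 0], "turn": [0, 0, 0], "claw": 0}
    - {"delta_pos": [0, 0, 2], "turn": [0, 0, 0], "claw": 0}
    - {"delta_pos": [0, 0, 2], "turn": [0, 0, 0], "claw": 0}

```text
t: 3.03
eef_pos: [571.0, -0.1, 158.3]
orientation: [0.159, 0.987, 0.0, 0.0]
wrist_force: [0.0, 0.3, 0.8]
width: 0.001
gripper_force: 0.0
```

Emit:
send_rows:
  commands:
    - {"delta_pos": [0, 0, 2], "turn": [0, 0, 0], "claw": 0}
    - {"delta_pos": [0, 0, 2], "turn": [0, 0, 0], "claw": 0}
    - {"delta_pos": [0, 0, 2], "turn": [0, 0, 0], "claw": 0}
    - {"delta_pos": [0, 0, 2], "turn": [0, 0, 0], "claw": 0}

```text
t: 3.37
eef_pos: [571.0, -0.1, 150.3]
orientation: [0.159, 0.987, 0.0, 0.0]
wrist_force: [-1.4, -0.8, 3.7]
width: 0.002
gripper_force: 2.1
```

Sliding at about 4–5 N, with 15 mm to go.

Emit:
send_rows:
  commands:
    - {"delta_pos": [0, 0, 2], "turn": [0, 0, 0], "claw": 0}
    - {"delta_pos": [0, 0, 2], "turn": [0, 0, 0], "claw": 0}
    - {"delta_pos": [0, 0, 2], "turn": [0, 0, 0], "claw": 0}
    - {"delta_pos": [0, 0, 2], "turn": [0, 0, 0], "claw": 0}
    - {"delta_pos": [0, 0, 2], "turn": [0, 0, 0], "claw": 0}

```text
t: 3.78
eef_pos: [571.1, -0.1, 140.1]
orientation: [0.159, 0.987, -0.0, 0.0]
wrist_force: [-0.9, -0.6, 5.0]
width: -0.003
gripper_force: 2.1
```

Emit:
send_rows:
  commands:
    - {"delta_pos": [0, 0, 1], "turn": [0, 0, 0], "claw": 0}
    - {"delta_pos": [0, 0, 1], "turn": [0, 0, 0], "claw": 0}
    - {"delta_pos": [0, 0, 0.5], "turn": [0, 0, 0], "claw": 0}

```text
t: 4.03
eef_pos: [571.1, -0.0, 137.7]
orientation: [0.159, 0.987, -0.0, 0.0]
wrist_force: [-0.3, -0.9, 4.2]
width: 0.003
gripper_force: 2.0
```

Nearing the stop at about 135, so half-millimetre steps from here, watching the force.

Emit:
send_rows:
  commands:
    - {"delta_pos": [0, 0, 0.5], "turn": [0, 0, 0], "claw": 0}
    - {"delta_pos": [0, 0, 0.5], "turn": [0, 0, 0], "claw": 0}
    - {"delta_pos": [0, 0, 0.5], "turn": [0, 0, 0], "claw": 0}

```text
t: 4.28
eef_pos: [571.1, -0.1, 136.3]
orientation: [0.159, 0.987, 0.0, 0.0]
wrist_force: [-0.5, -1.4, 4.8]
width: 0.001
gripper_force: 2.0
```

Emit:
send_rows:
  commands:
    - {"delta_pos": [0, 0, 0.4], "turn": [0, 0, 0], "claw": 0}
    - {"delta_pos": [0, 0, 0.4], "turn": [0, 0, 0], "claw": 0}

```text
t: 4.45
eef_pos: [571.0, -0.0, 135.5]
orientation: [0.159, 0.987, 0.0, 0.0]
wrist_force: [0.4, -1.4, 3.9]
width: -0.003
gripper_force: 2.0
```

Emit:
send_rows:
  commands:
    - {"delta_pos": [0, 0, 0.4], "turn": [0, 0, 0], "claw": 0}
    - {"delta_pos": [0, 0, 0], "turn": [0, 0, 0], "claw": 0}

```text
t: 4.62
eef_pos: [571.0, -0.1, 135.1]
orientation: [0.159, 0.987, -0.0, 0.0]
wrist_force: [-0.2, -2.0, 4.1]
width: 0.001
gripper_force: 2.1
```

Emit:
send_rows:
  commands:
    - {"delta_pos": [0, 0, 0.3], "turn": [0, 0, 0], "claw": 0}
    - {"delta_pos": [0, 0, 0], "turn": [0, 0, 0], "claw": 0}

```text
t: 4.78
eef_pos: [571.1, -0.1, 135.1]
orientation: [0.159, 0.987, 0.0, 0.0]
wrist_force: [-1.4, -1.9, 6.5]
width: -0.003
gripper_force: 3.5
```

It has stopped moving and the force is rising. One more small step to confirm, then straight up.

Emit:
send_rows:
  commands:
    - {"delta_pos": [0, 0, 0.3], "turn": [0, 0, 0], "claw": 0}
    - {"delta_pos": [0, 0, 0], "turn": [0, 0, 0], "claw": 0}

```text
t: 4.95
eef_pos: [571.1, -0.1, 135.1]
orientation: [0.159, 0.987, 0.0, 0.0]
wrist_force: [-2.3, -2.5, 9.2]
width: 0.0
gripper_force: 4.7
```

Emit:
send_rows:
  commands:
    - {"delta_pos": [0, 0, -5], "turn": [0, 0, 0], "claw": 0}
    - {"delta_pos": [0, 0, -20], "turn": [0, 0, 0], "claw": 0}
    - {"delta_pos": [0, 0, -30], "turn": [0, 0, 0], "claw": 0}
    - {"delta_pos": [0, 0, -30], "turn": [0, 0, 0], "claw": 0}
    - {"delta_pos": [0, 0, -10], "turn": [0, 0, 0], "claw": 0}

```text
t: 5.37
eef_pos: [572.3, 0.3, 233.3]
orientation: [0.159, 0.987, 0.001, 0.002]
wrist_force: [1.0, 0.2, -0.3]
width: -0.001
gripper_force: 0.0
```

```bash
python3 - <<'E'
from h import *
im,d=ctrl.get_image('scene');P=pts('scene',d)
cv2.imwrite('pics/scene2.png',cv2.resize(im[140:330,160:380,::-1],None,fx=3,fy=3))
m=(abs(P[...,0]-575)<30)&(abs(P[...,1])<30)&(P[...,2]<175)&(P[...,2]>100)
print(np.percentile(P[m][:,2],[90,97,100]),ctrl.state()['eef_pos'],ctrl.state()['wrist_force'])
E
```

```text
[135.45911237 136.39080433 137.581521  ] [5.72699173e+02 3.81243223e-01 2.33629629e+02] [1.29258318 0.1499274  0.80896877]
```

View pics/scene2.png

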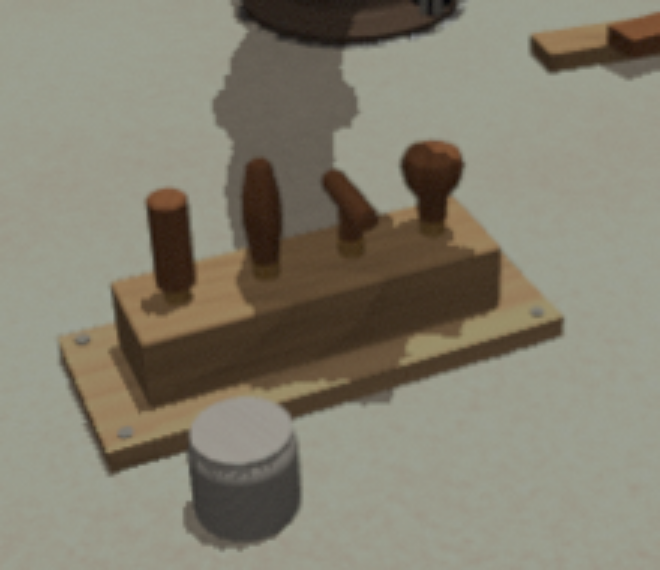

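The awl's ferrule (crop pixel 432,228) now rests on the block with no steel showing. The other tools and the tin are where they were, and the gripper is clear.

```bash
python3 -c "
from workcell import ctrl
print(ctrl.close_job())"
```

```text
the job is handed in; nothing more can be done
None
```

The mushroom-knob tool was pressed home (the push stopped dead at 135 mm, with at most about 9 N seen at the wrist), the gripper was withdrawn clear with the other tools and the tin untouched, and the job is handed in; no verdict came back.

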